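# Put the spice tube away in the slanted rack of the lidded bamboo box

### The arm

A 6-joint arm with a two-finger parallel gripper is mounted at the origin on the work surface. World frame = base frame: x ahead of the robot, y to its left, z up, the work surface at z = 0. Lengths are in m, angles in rad, forces in N, time in s.
With the tool pointing down it reaches from about 0.35 to 0.85 m from the base axis. Payload 8.1 kg.
Tool frame: the origin (TCP) lies midway between the tips of the shut fingers; the grasp point (between the pads) lies env.grip_point_offset behind it (env.grip_point_offset is the distance from the TCP to the grasp point, in m); z points along the fingers, y is the line along which they close (so a half turn about z gives the same grasp; the last joint's range is limited). The gripper opens to 85 mm and grips with 20 to 120 N. Pads are 22 mm wide; open, the fingers measure 114 mm over their backs; the gripper's body (76 mm by 85 mm) begins 54 mm behind the grasp point. The pads swing forward as they close: fully open they stand 13 mm farther back than shut.
Start: joints at [-1.254, 0.13, 1.488, -0, 1.523, -0.085], TCP at [0.235, -0.552, 0.231] pointing down, gripper open.
Joint ranges: [-2.96, 2.96], [-0.89, 2.26], [0.02, 2.5], [-1.34, 4.48], [0, 2.73], [-2.66, 2.66]. Speed limits (rad/s): [2.39, 2.39, 2.79, 3.14, 3.14, 3.14].

### API

Orientations are given as a rotation vector (axis times angle).
In Python, from rig import env gives the robot as it stands.
- The arm moves only by the shell command python3 -m inch 'ROWS' [FORCE]. ROWS is JSON, a list of rows, each a list of 7 numbers: the shift along the tool's x, y, z in cm, then the turn, a rotation vector about the tool's x, y, z in rad, then the closure, from 0 (fully open) to 1 (shut). In form: [[dx, dy, dz, rx, ry, rz, grip], ...]. A call has 1 to 12 rows; each row is the pose to reach, as a shift and turn from the pose commanded when the call began, along the tool's axes at that moment; what a row does not reach only later rows make up. A row lasts 1/8 s, in which the tool goes at most 62.5 mm and 10.7 degrees, less where a joint would pass 70% of its speed; a pose out of reach is approached as far as the arm can. A call with a gripper value outside its range is refused whole. The fingers move at their own pace and stop on an object; FORCE is the grip in N (left out, the last holds). Time passes only in rows, so rows that repeat a pose let the fingers close. It gives the time, the measured TCP pose, the force, the opening and the grip force at its end, in the units of the state.
- env.read_state(): the state, without advancing time (a new reading comes with each control period).
- env.read_camera(name): name is "side" or "top"; returns a dict with "color" (420x560x3 uint8, red, green, blue), "range_z" (420x560 float32, m along the optical axis (not along the pixel's ray), 0 where there is no reading), "fx", "fy", "cx", "cy" (pixels), "k1" (the pictures are not rectified: a ray, as slopes to the right and down, at radius r is drawn at 1 + k1 r^2 times it, then the intrinsics apply), "position" and "attitude" of the camera in the world. Camera axes: x right, y down, z forward; pixel columns grow to the right and rows downward; lengths in m; the calibration is good to about 2 mm. A picture is of the moment at which its call begins.
- env.finish_job(): hands the job in; it is judged then, once.
The state is a dict: "clock": time; "q": joint angles; "joint_vel": joint speeds; "joint_efforts": joint torques, N m; "position": TCP position; "ee_rot": TCP orientation; "ft_force": force on the tool from outside, world axes, zero at the start; "wrist_torque": the same for the moment, N m; "width": opening from 0.0 (shut) to 1.0 (fully open); "grasp_force": force on a finger pad.
Only numpy, scipy, OpenCV 4.12 (cv2) and the standard library are available. Lean on these libraries where they do the work, as an engineer would, in place of code of your own. Each camera call takes 0.05 s, during which the arm holds its last target. There are 200 camera calls.

### The job

Put the slim steel spice tube that stands on the walnut tray away in the bamboo spice box: first lift the box's lid by its pull until it rests back on its stop, without flinging it back or letting it fall shut. Then carry the tube over, cap up, feel with its foot for the empty slanted well of the rack inside (the rack sits loosely, so the well is never quite in the same place) and slide it in until it sits on the bottom. Let go, leave the lid open, and leave everything else where it stands.

Things in the scene. Friction and masses are not known exactly. Their poses are not given: they have to be found in the camera images.
- tube: The spice tube to put away: brushed-steel cylinder 30 mm in diameter, 100 mm tall, about 130 g; the top 20 mm is a bamboo cap of the same diameter above a thin dark line; foot chamfered 2.5 mm wide by 3 mm high. Stands upright on the tray, cap up. Origin at the centre of its foot, z along the tube to the cap.
- box: Bamboo spice box fixed on the tray: 140 (x) x 182 (y) x 140 mm high shut: lower part 70 mm, deep lid 70 mm; walls and floor 8 mm. Origin at the centre of its underside, z up, x from the front (side with the pull, towards the robot) to the hinge at the back, y to the left seen from the front. Inside is a slanted rack with two wells: the left (+y) holds a like tube, wedged, the right (-y) is empty.
- lid (a joint): Hinge angle of the lid in rad: 0 shut (as at the start), 1.745 (100 degrees) resting on its stop. It swings up and back about the box's y axis. About 450 g, stiffish hinge: let go it falls shut from below about 0.75 rad, stays put around 0.9 to 1.2 rad, and from 1.5 rad on settles back onto its stop by itself.
- lid_pull (a point): Middle of the dark wooden cross-bar of the T-shaped pull on the lid's front: a cylinder along the box's y, 18 mm in diameter, 28 mm long, on a thin stalk 28 mm out from the lid's face (168 mm in front of and 25 mm above the hinge line when shut). It can be pinched by its two ends from above and turns between the fingers. Moves with the lid.
- lid_hinge (a point): Middle of the lid's hinge line, along the box's y at the top of the back wall: 70 mm behind the box's origin and 70 mm above it.
- well_mouth (a point): Nominal centre of the empty well's mouth (box frame x 3, y -40, z 61.9 mm) on the rack's flat face, 70 mm long, rising to the back at 30 degrees. Well: round, blind, 32 mm across, 35 mm deep, square to the face: its axis outwards is (-0.5, 0, 0.866) in box axes. The rack stands loose, never turned: the true well lies up to 6 mm off in box x and up to 6 mm in y. This point is fixed to the box.
- well_bottom (a point): Nominal centre of the empty well's flat bottom (box frame x 20.5, y -40, z 31.6 mm), where the centre of the tube's foot belongs. Same uncertainty: up to 6 mm in box x and in y, none in height; the rack holds firm when touched. The like tube in the left well, 80 mm away, leans the same way and stands 65 mm out of the face.
- cup: Empty white ceramic cup on the tray, 76 mm across, 75 mm high. Origin at the centre of its foot. Leave it.
- mill: Turned wooden pepper mill on the tray, 52 mm across the foot, waisted, 128 mm high. Origin at the centre of its foot. Leave it.
- lamp: Small white table lamp with a toggle switch on its foot, 84 mm across the shade, 145 mm high, at the far right corner of the tray. Origin at the centre of its foot. Leave it.
- spoon: Steel spoon lying on the tray, 150 mm long. Origin at its middle. Leave it.
- bowl: White ceramic bowl on the worktop to the right of the tray, 110 mm across, 50 mm high. Origin at the centre of its foot. Leave it.
- jar: Jar with a steel lid on the worktop to the left of the tray, 68 mm across, 110 mm high. Origin at the centre of its foot. Leave it.
Mind the look-alikes: they are no part of the job. What is shaped like the tube but blue is not meant.

How it is judged:
On the way, in this order (a step that is already met when the one before it is completed fails the run):
1. the lid rests open on its stop (value of joint lid above 1.69 rad), for 0.3 s.
2. the tube sits on the bottom of the empty well (horizontal distance between tube and well_bottom below 0.013 m and z of tube in the frame of box between 0.024 and 0.0375 m and angle between tube's own z axis and vertical between 0.436 and 0.611 rad), for 0.2 s.
At the end, for the whole second after the job is handed in: Lid still open on its stop (over 1.69 rad). Tube let go, still and foot down in the empty well: centre of its foot within 13 mm level distance of the nominal bottom (rack play included) and at most 6 mm above the well's bottom, axis 25 to 35 degrees from vertical (all of step 2 and value of joint lid above 1.69 rad and linear speed of tube below 0.02 m/s); the robot touches nothing.
It fails at once if the lid is flung open (over 3.2 rad/s) or falls shut (over 1.8 rad/s) (velocity of joint lid above 3.2 rad/s or velocity of joint lid below -1.8 rad/s).
It fails at once if the cup, mill, lamp, spoon, bowl or jar is moved (over 25 mm) (distance of any of cup, mill, lamp, spoon, bowl, jar from where it was at the start of the episode above 0.025 m).
It also fails if it takes over 72 s, if anything falls off the work surface, if the arm or the gripper's body presses on something with over 40 N, if the wrist force passes 120 N, or if a joint passes its speed limit or range.

## Working session

There is one attempt and no reset: what is moved stays moved. The work goes in short steps, Python scripts to look and compute and a shell command to move; the robot and the scene stay as the last step left them, time stands still between calls to the robot, and variables do not carry over. Pictures are saved under pics/ and viewed, at most 10 in all, crops included, and the job is handed in when it is done.

```bash
ls; mkdir -p pics; cat > h.py <<'E'
import numpy as np, cv2
from scipy.spatial.transform import Rotation as R
from rig import env
def Rm(a):
    a=np.array(a,float)
    return a if a.shape==(3,3) else (R.from_rotvec(a).as_matrix() if a.size==3 else R.from_quat(a).as_matrix())
def cloud(c):
    h,w=c["range_z"].shape
    u,v=np.meshgrid(np.arange(w),np.arange(h))
    K=np.array([[c["fx"],0,c["cx"]],[0,c["fy"],c["cy"]],[0,0,1.]])
    p=cv2.undistortPoints(np.stack([u,v],-1).reshape(-1,1,2).astype(float),K,np.array([c["k1"],0,0,0.])).reshape(h,w,2)
    z=c["range_z"][...,None]
    P=np.concatenate([p*z,z],-1)
    W=P@Rm(c["attitude"]).T+np.array(c["position"])
    W[c["range_z"]==0]=np.nan
    return W
E
python3 - <<'E'
from h import *
for n in("side","top"):
    c=env.read_camera(n); np.savez("c_%s.npz"%n,**c)
    cv2.imwrite("pics/%s0.png"%n,c["color"][...,::-1])
    print(n,c["position"],c["attitude"],c["fx"],c["k1"])
s=env.read_state();print(s,env.grip_point_offset)
E
```

```text
pics
side [0.98775047 0.71688765 0.70695779] [-0.77237869 -2.45636485  1.25222696] 403.5505439466889 -0.000352619140303053
top [0.40169767 0.00191987 1.36809298] [-2.15870126  2.22283523 -0.09921541] 526.6837824397187 1.051650204251237e-05
{'clock': 0.1, 'q': array([-1.25440219e+00,  1.31115373e-01,  1.48916553e+00,  5.66088824e-06,
        1.52300262e+00, -8.53847967e-02]), 'joint_vel': array([-7.48234957e-05, -1.28946197e-03, -1.19260739e-03,  7.86182917e-04,
       -4.00227098e-04, -1.10850947e-03]), 'joint_efforts': array([ 1.15459112e-03, -5.70948958e+01, -5.01944876e+01, -5.32289766e-05,
        8.04552867e-03, -4.31722515e-05]), 'position': array([ 0.23451015, -0.55173518,  0.23033424]), 'ee_rot': array([-3.07676720e+00, -6.26540801e-01,  2.97118765e-04]), 'ft_force': array([-0.45913689, -0.00833296,  0.77852493]), 'wrist_torque': array([ 0.02809823, -0.02819478,  0.01357206]), 'grasp_force': 0.0, 'width': 0.9933911935411371} 0.0187
```

View pics/side0.png

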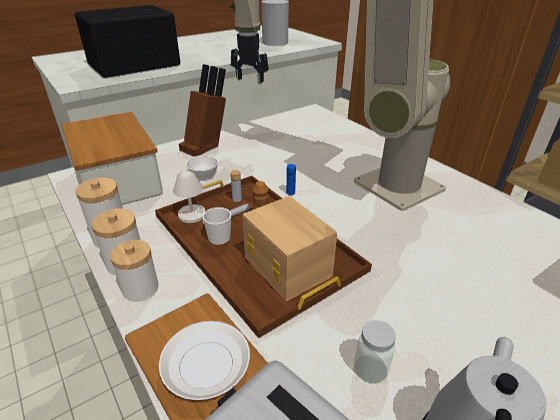

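View pics/top0.png

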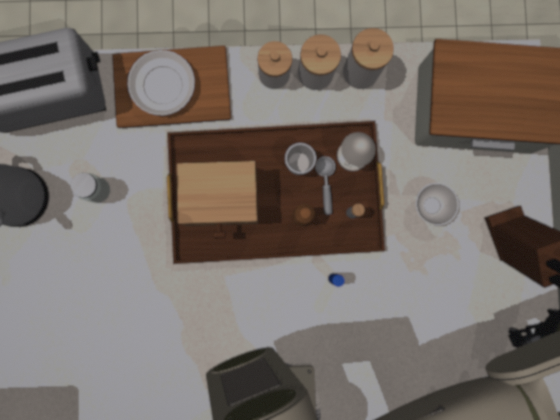

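The side view shows the box at (290,245) and the tube with its bamboo cap at (236,185). In the top view the box lid spans (178–257, 162–223), the pull is near (218,235), the tube cap is at (358,210), the mill at (305,214) and the blue decoy at (337,281).

```bash
python3 - <<'E'
from h import *
c=dict(np.load("c_top.npz")); W=cloud(c)
def pr(n,v0,v1,u0,u1,z0,z1):
    w=W[v0:v1,u0:u1].reshape(-1,3); m=(w[:,2]>z0)&(w[:,2]<z1); w=w[m]
    print(n,len(w),w.mean(0).round(4),w.min(0).round(4),w.max(0).round(4))
    return w
w=pr("lid",155,230,170,265,.13,.17)
hull=cv2.minAreaRect((w[:,:2]*1000).astype(np.float32));print(hull)
pr("tray",230,255,260,290,-.01,.05)
pr("cap",195,225,345,372,.09,.14)
pr("pull",226,245,205,232,.06,.14)
pr("pull2",226,245,232,250,.06,.14)
pr("mill",200,230,290,320,.11,.16)
hs=W[228:242,208:248,2]; print((hs[::2,::3]*1000).round())
s=dict(np.load("c_side.npz")); W2=cloud(s)
W=W2
pr("cap side",165,205,225,246,.085,.14)
w=pr("lid side",195,270,240,340,.138,.17)
print(cv2.minAreaRect((w[:,:2]*1000).astype(np.float32)))
E
```

```text
lid 4715 [0.5431 0.1139 0.1493] [0.4735 0.023  0.1303] [0.6146 0.2054 0.1591]
((544.2303466796875, 114.14268493652344), (140.87841796875, 182.3261260986328), 0.2087993174791336)
tray 750 [ 0.4249 -0.0195  0.0096] [ 0.3931 -0.0579  0.0021] [0.4569 0.0187 0.0336]
cap 133 [ 0.4954 -0.2197  0.1085] [ 0.4815 -0.2359  0.0904] [ 0.5087 -0.2062  0.1156]
pull 107 [0.4494 0.1129 0.1107] [0.4386 0.0996 0.1046] [0.4653 0.1263 0.1177]<stdin>:5: RuntimeWarning: Mean of empty slice.
  ret = um.true_divide(
Traceback (most recent call last):
ValueError: zero-size array to reduction operation minimum which has no identity
```

```bash
cat >> h.py <<'E'
def tool(lean,sy=1,yaw=0):
    """tool tilted so z=(sin lean,0,-cos lean), y=sy*world y; yaw about world z"""
    z=np.array([np.sin(lean),0,-np.cos(lean)]); y=np.array([0,sy,0.])
    return R.from_euler('z',yaw).as_matrix()@np.stack([np.cross(y,z),y,z],1)
def rows(pts,base=None):
    """pts: list of (TCP pos, Rot). prints relative rows from the present pose"""
    s=env.read_state(); p0,R0=base or (s["position"],Rm(s["ee_rot"]))
    for p,r in pts:
        print(np.r_[(R0.T@(np.array(p)-p0)*100).round(2),R.from_matrix(R0.T@r).as_rotvec().round(3)].tolist())
E
python3 - <<'E'
from h import *
print(Rm(env.read_state()["ee_rot"]).round(3))
L=np.radians(30)
for sy in(1,-1):
    T=tool(L,sy)
    bar=np.array([.446,.114,.104]); g=bar+.021*T[:,2]
    rows([([.42,-.3,.28],T),(g-.09*T[:,2],T),(g,T)])
c=dict(np.load("c_top.npz")); W=cloud(c)
w=W[195:225,345:372].reshape(-1,3); w=w[w[:,2]>.104]; print(np.median(w,0),w.min(0),w.max(0))
w=W[224:245,205:232].reshape(-1,3); w=w[(w[:,2]>.107)&(w[:,2]<.125)]; print(np.median(w,0),w.min(0),w.max(0))
E
```

```text
[[ 0.92   0.391 -0.001]
 [ 0.391 -0.92   0.002]
 [ 0.    -0.002 -1.   ]]
[26.92, -15.92, -4.94, -0.712, -0.147, -2.656]
[42.32, -54.34, 6.76, -0.712, -0.147, -2.656]
[46.46, -52.57, 14.55, -0.712, -0.147, -2.656]
[26.92, -15.92, -4.94, -0.107, 0.517, 0.392]
[42.32, -54.34, 6.76, -0.107, 0.517, 0.392]
[46.46, -52.57, 14.55, -0.107, 0.517, 0.392]
[ 0.49634369 -0.22070514  0.11004242] [ 0.48151819 -0.23591886  0.1044258 ] [ 0.50868668 -0.20615543  0.1156443 ]
[0.44874403 0.11345141 0.11137887] [0.43864878 0.09964636 0.10701086] [0.47016917 0.12580467 0.11765365]
```

```bash
python3 -m inch '[[9,-5,-2,-0.03,0.17,0.13,0],[18,-11,-4,-0.07,0.34,0.26,0],[27,-16,-5,-0.107,0.517,0.392,0],[30,-23,-4,-0.107,0.517,0.392,0],[33,-30,-3,-0.107,0.517,0.392,0],[36,-37,0,-0.107,0.517,0.392,0],[38.5,-43.5,2,-0.107,0.517,0.392,0],[40.5,-49.5,5,-0.107,0.517,0.392,0],[42.3,-54.3,6.8,-0.107,0.517,0.392,0],[42.3,-54.3,6.8,-0.107,0.517,0.392,0],[42.3,-54.3,6.8,-0.107,0.517,0.392,0],[42.3,-54.3,6.8,-0.107,0.517,0.392,0]]' 40
python3 - <<'E'
from h import *
T=tool(np.radians(30),-1)
bar=np.array([.446,.114,.104]); g=bar+.021*T[:,2]
rows([(g,T)])
E
```

```text
clock: 1.6
position: [0.4278, 0.1052, 0.1643]
ee_rot: [3.032, -0.001, 0.799]
ft_force: [-0.3, 0.8, 1.0]
width: 1.001
grasp_force: 0.0
[-1.37, -0.93, 8.23, 0.006, 0.008, 0.001]
```

```bash
python3 -m inch '[[-1.4,-0.9,0,0,0,0,0],[-1.4,-0.9,2.5,0,0,0,0],[-1.4,-0.9,5,0,0,0,0],[-1.4,-0.9,7,0,0,0,0],[-1.4,-0.9,8.2,0,0,0,0],[-1.4,-0.9,8.2,0,0,0,0]]' 40
python3 - <<'E'
from h import *
T=tool(np.radians(30),-1)
bar=np.array([.446,.114,.104]); g=bar+.021*T[:,2]
rows([(g,T)])
c=env.read_camera("top");cv2.imwrite("pics/t1.png",cv2.resize(c["color"][170:290,150:310,::-1],None,fx=4,fy=4))
E
```

```text
clock: 2.35
position: [0.4557, 0.1115, 0.085]
ee_rot: [3.033, -0.001, 0.793]
ft_force: [0.1, -0.8, -0.6]
width: 1.001
grasp_force: 0.0
[0.11, -0.25, -0.03, 0.007, 0.012, 0.001]
```

View pics/t1.png

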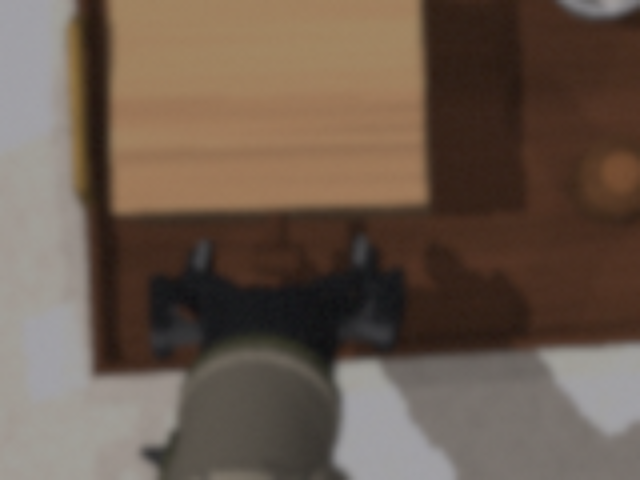

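The open fingers, at (200,250) and (358,250), straddle the pull's bar at (283,260), so I'll close.

```bash
python3 -m inch '[[0.1,-0.2,0,0,0,0,0.3],[0.1,-0.2,0,0,0,0,0.7],[0.1,-0.2,0,0,0,0,0.9],[0.1,-0.2,0,0,0,0,0.9],[0.1,-0.2,0,0,0,0,0.9],[0.1,-0.2,0,0,0,0,0.9]]' 50
python3 - <<'E'
from h import *
s=env.read_state(); p0=s["position"]; T=Rm(s["ee_rot"])
th=np.radians([4,10,17,24,31,38,45,52,59,66,73,80,86,91,95,98,100])
# arc of the bar about hinge, tool attitude kept
b=lambda t: .17*np.array([-np.cos(.1477+t),0,np.sin(.1477+t)])
for t in th: print(np.degrees(t).round(), (T.T@(b(t)-b(0))*100).round(2))
E
```

```text
clock: 3.15
position: [0.4577, 0.1151, 0.088]
ee_rot: [3.034, -0.001, 0.8]
ft_force: [-7.9, 8.1, 7.1]
width: 0.319
grasp_force: 48.7
4.0 [ 0.76  0.   -0.91]
10.0 [ 2.02  0.01 -2.17]
17.0 [ 3.65  0.01 -3.46]
24.0 [ 5.42  0.02 -4.54]
31.0 [ 7.3   0.02 -5.4 ]
38.0 [ 9.28  0.02 -6.03]
45.0 [11.33  0.03 -6.41]
52.0 [13.4   0.03 -6.53]
59.0 [15.47  0.03 -6.41]
66.0 [17.51  0.03 -6.03]
73.0 [19.49  0.03 -5.4 ]
80.0 [ 2.138e+01  2.000e-02 -4.540e+00]
86.0 [ 2.29e+01  2.00e-02 -3.62e+00]
91.0 [ 2.409e+01  2.000e-02 -2.740e+00]
95.0 [ 2.499e+01  1.000e-02 -1.960e+00]
98.0 [ 2.563e+01  1.000e-02 -1.340e+00]
100.0 [ 2.603e+01  1.000e-02 -9.100e-01]
```

```bash
python3 -m inch '[[0.57,0,-0.68,0,0,0,0.9],[1.37,0,-1.55,0,0,0,0.9],[2.24,0,-2.37,0,0,0,0.9],[3.17,0,-3.11,0,0,0,0.9],[4.14,0,-3.78,0,0,0,0.9],[5.16,0,-4.4,0,0,0,0.9],[6.2,0,-4.93,0,0,0,0.9],[7.3,0,-5.4,0,0,0,0.9],[8.42,0,-5.78,0,0,0,0.9],[9.57,0,-6.1,0,0,0,0.9],[10.74,0,-6.32,0,0,0,0.9],[11.92,0,-6.45,0,0,0,0.9]]'
python3 - <<'E'
from h import *
s=env.read_state(); print(s["position"]-[.4577,.1151,.088])
b=lambda t: .17*np.array([-np.cos(.1477+t),0,np.sin(.1477+t)])
T=Rm(s["ee_rot"]); 
for t in np.radians([47,52,57,62,67,72,77,82,87,92,96,99,101]): print((b(t)-b(0)).round(3),(T.T@(b(t)-b(np.radians(47)))*100).round(2))
E
```

```text
clock: 4.65
position: [0.5286, 0.1153, 0.2009]
ee_rot: [3.035, -0.001, 0.794]
ft_force: [-0.5, 6.1, -4.0]
width: 0.312
grasp_force: 49.4
[0.07093678 0.00022201 0.11287136]
[0.072 0.    0.115] [0. 0. 0.]
[0.084 0.    0.123] [ 1.48  0.   -0.07]
[0.098 0.    0.13 ] [ 2.96  0.   -0.01]
[0.111 0.    0.135] [4.43 0.   0.18]
[0.125 0.    0.14 ] [5.88 0.   0.49]
[0.14  0.    0.143] [7.3  0.   0.93]
[0.155 0.    0.144] [ 8.67 -0.    1.5 ]
[0.17  0.    0.145] [ 9.99 -0.    2.18]
[0.184 0.    0.144] [ 1.124e+01 -1.000e-02  2.970e+00]
[0.199 0.    0.142] [ 1.242e+01 -1.000e-02  3.870e+00]
[0.211 0.    0.14 ] [ 1.331e+01 -1.000e-02  4.660e+00]
[0.219 0.    0.137] [ 1.393e+01 -1.000e-02  5.290e+00]
[0.225 0.    0.135] [14.33 -0.02  5.73]
```

```bash
python3 -m inch '[[1.48,0,-0.07,0,0,0,0.9],[2.96,0,0,0,0,0,0.9],[4.43,0,0.18,0,0,0,0.9],[5.88,0,0.5,0,0,0,0.9],[7.3,0,0.93,0,0,0,0.9],[8.67,0,1.5,0,0,0,0.9],[9.99,0,2.18,0,0,0,0.9],[11.24,0,2.97,0,0,0,0.9],[12.42,0,3.87,0,0,0,0.9],[13.3,0,4.66,0,0,0,0.9],[13.9,0,5.25,0,0,0,0.9],[13.9,0,5.25,0,0,0,0.9]]'
python3 - <<'E'
from h import *
s=env.read_state(); print(s["position"]-[.4577,.1151,.088])
E
```

```text
clock: 6.15
position: [0.6764, 0.1157, 0.2243]
ee_rot: [3.035, -0.001, 0.798]
ft_force: [0.1, 6.8, -0.4]
width: 0.314
grasp_force: 52.2
[0.21868776 0.00060281 0.1363069 ]
```

```bash
python3 -m inch '[[0,0,0,0,0,0,0.5],[0,0,0,0,0,0,0],[0,0,0,0,0,0,0],[0,0,0,0,0,0,0],[0,0,-2,0,0,0,0],[0,0,-5,0,0,0,0],[0,0,-9,0,0,0,0],[0,0,-12,0,0,0,0],[0,0,-12,0,0,0,0]]'
python3 - <<'E'
from h import *
T=tool(0,-1)
# tube grasp: grasp point 78 mm above the foot (tray .009)
tp=np.array([.4955,-.2207,.009+.078-.019-.002])
rows([([.53,.0,.3],T),(tp+[0,0,.12],T),(tp,T)])
E
```

```text
clock: 7.28
position: [0.6182, 0.115, 0.3335]
ee_rot: [3.031, -0.001, 0.808]
ft_force: [0.8, -0.4, -0.2]
width: 0.998
grasp_force: 0.0
[-9.32, 11.51, -1.43, 0.005, -0.521, -0.001]
[-17.99, 33.53, 6.86, 0.005, -0.521, -0.001]
[-23.97, 33.47, 17.26, 0.005, -0.521, -0.001]
```

```bash
python3 -m inch '[[-5,4,-2,0,0,0,0],[-9,10,-2,0,-0.17,0,0],[-12,15.5,1,0,-0.34,0,0],[-14,21,3,0,-0.521,0,0],[-16,26.5,5,0,-0.521,0,0],[-17.5,31,6.5,0,-0.521,0,0],[-18,33.5,6.9,0,-0.521,0,0],[-18,33.5,6.9,0,-0.521,0,0],[-18,33.5,6.9,0,-0.521,0,0],[-18,33.5,6.9,0,-0.521,0,0]]'
python3 - <<'E'
from h import *
T=tool(0,-1)
tp=np.array([.4955,-.2207,.009+.078-.019-.002])
rows([(tp,T)])
c=env.read_camera("top"); np.savez("c_top2.npz",**c)
cv2.imwrite("pics/t2.png",cv2.resize(c["color"][130:260,160:290,::-1],None,fx=4.5,fy=4.5,interpolation=cv2.INTER_CUBIC))
E
```

```text
clock: 8.52
position: [0.4943, -0.2197, 0.1827]
ee_rot: [3.136, -0.002, -0.009]
ft_force: [0.7, -0.5, 0.5]
width: 0.998
grasp_force: 0.0
[0.18, 0.03, 11.67, 0.006, 0.006, -0.001]
```

View pics/t2.png

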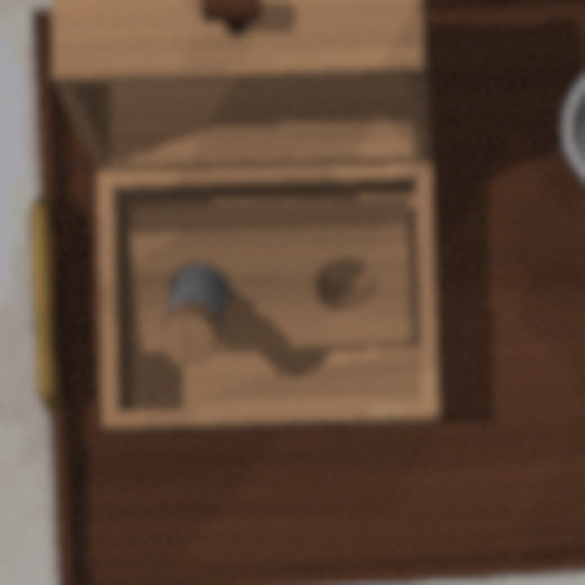

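The lid rests open. The empty well shows as an ellipse centred near (347,283) in the crop, and the rack sits to the right: the gap at its left edge, at 118–132, is wider than the one on the right.

```bash
python3 -m inch '[[0.2,0,3,0,0,0,0],[0.2,0,6,0,0,0,0],[0.2,0,9,0,0,0,0],[0.2,0,11.7,0,0,0,0],[0.2,0,11.7,0,0,0,0],[0.2,0,11.7,0,0,0,0.3],[0.2,0,11.7,0,0,0,0.7],[0.2,0,11.7,0,0,0,0.8],[0.2,0,11.7,0,0,0,0.8],[0.2,0,11.7,0,0,0,0.8]]' 40
python3 - <<'E'
from h import *
c=dict(np.load("c_top2.npz")); W=cloud(c)
def ray(u,v,z):
    K=np.array([[c["fx"],0,c["cx"]],[0,c["fy"],c["cy"]],[0,0,1.]])
    p=cv2.undistortPoints(np.array([[[u,v]]],float),K,np.array([c["k1"],0,0,0.]))[0,0]
    d=Rm(c["attitude"])@np.r_[p,1]; o=c["position"]; return o+d*(z-o[2])/d[2]
q=lambda a,b:(160+(a+.5)/4.5-.5,130+(b+.5)/4.5-.5)
print("well",ray(*q(347,283),.071))
# box rim corners outer (z .079)
for a in((98,170),(433,162),(103,428),(440,416)): print("rim",ray(*q(*a),.079))
B=W[184:212,185:260].reshape(-1,3); uv=np.stack(np.meshgrid(range(185,260),range(184,212)),-1).reshape(-1,2)
# face z = .071 + tan30 (x - xm) for mouth xm ; estimate from clean patch between wells y .09...0.10 & right of well
x=W[183:203,212:228].reshape(-1,3); x=x[np.isfinite(x[:,0])]
m=np.abs(x[:,2]-.071)<.03; A=np.c_[x[m,0],np.ones(m.sum())]; k=np.linalg.lstsq(A,x[m,2],rcond=None)[0]; print("slope",k,"x at z=.071",(.071-k[1])/k[0])
dev=B[:,2]-(B[:,0]*k[0]+k[1]); s=(dev<-.006)&(uv[:,0]>225)&(uv[:,0]<247)&(uv[:,1]>185)&(uv[:,1]<202)
print(s.sum(),uv[s].mean(0),uv[s].min(0),uv[s].max(0)); print(ray(*uv[s].mean(0),.071))
print((W[184:204,226:250,2]*1000).round()[::1,::2])
E
```

```text
clock: 9.82
position: [0.496, -0.2217, 0.0666]
ee_rot: [3.135, -0.004, -0.007]
ft_force: [-1.1, 0.8, 6.5]
width: 0.341
grasp_force: 39.0
well [0.54885281 0.07126355 0.071     ]
rim [0.61397623 0.2054586  0.079     ]
rim [0.61337332 0.02206575 0.079     ]
rim [0.47251167 0.20510944 0.079     ]
rim [0.47372903 0.02205557 0.079     ]
slope [ 0.58055066 -0.24662172] x at z=.071 0.5471042366310572
120 [236.59166667 192.56666667] [226 187] [245 201]
[0.54869609 0.07159019 0.071     ]
[[84. 84. 83. 79. 80. 87. 89. 86. 86. 81. 81. 78.]
 [80. 82. 83. 83. 83. 83. 80. 84. 84. 82. 84. 80.]
 [81. 83. 76. 79. 81. 82. 80. 79. 83. 85. 84. 79.]
 [79. 80. 83. 80. 82. 40. 45. 81. 79. 79. 78. 76.]
 [84. 79. 72. 76. 43. 41. 41. 40. 78. 77. 79. 80.]
 [80. 77. 77. 40. 44. 36. 38. 38. 75. 76. 80. 77.]
 [76. 77. 71. 36. 39. 38. 37. 39. 39. 74. 71. 78.]
 [76. 77. 74. 30. 36. 32. 40. 38. 32. 77. 73. 74.]
 [69. 70. 72. 44. 36. 36. 35. 36. 41. 70. 69. 70.]
 [74. 74. 72. 49. 36. 34. 38. 37. 40. 68. 72. 68.]
 [72. 72. 70. 52. 38. 39. 32. 42. 52. 67. 71. 69.]
 [69. 71. 71. 57. 45. 41. 47. 47. 59. 64. 69. 68.]
 [68. 67. 69. 61. 50. 49. 50. 53. 65. 70. 65. 65.]
 [68. 64. 67. 63. 55. 51. 52. 60. 64. 65. 65. 61.]
 [63. 64. 62. 65. 59. 59. 56. 65. 66. 66. 68. 61.]
 [63. 63. 61. 63. 64. 62. 65. 70. 63. 64. 59. 61.]
 [60. 65. 63. 63. 59. 59. 60. 61. 63. 60. 60. 61.]
 [53. 60. 62. 62. 58. 65. 58. 57. 59. 59. 57. 61.]
 [57. 62. 60. 57. 64. 60. 62. 58. 56. 60. 57. 58.]
 [58. 58. 64. 61. 54. 59. 61. 53. 60. 55. 59. 63.]]
```

```bash
python3 -m inch '[[0,0,-2,0,0,0,0.8],[0,0,-6,0,0,0,0.8],[0,0,-11,0,0,0,0.8],[0,0,-16,0,0,0,0.8],[0,0,-19,0,0,0,0.8],[0,-3,-19,0,0,0,0.8],[0,-7,-19,0,0,0,0.8],[0,-7,-19,0,0,0,0.8]]'
python3 - <<'E'
from h import *
L=np.radians(30);T=tool(L,-1); a=-T[:,2]; m=np.array([.5482,.0713,.071])
rows([(m+(.0576+.1)*a,T),(m+(.0576+.03)*a,T)])
E
```

```text
clock: 10.82
position: [0.4963, -0.1482, 0.2548]
ee_rot: [3.137, 0.0, -0.01]
ft_force: [0.8, -0.7, -1.5]
width: 0.337
grasp_force: 39.9
[-2.66, -21.98, 4.65, 0.005, 0.53, 0.001]
[0.88, -22.0, 10.69, 0.005, 0.53, 0.001]
```

```bash
python3 -m inch '[[0,-3,0,0,0,0,0.8],[0,-7.5,0,0,0.1,0,0.8],[-1,-12,0,0,0.25,0,0.8],[-2,-16.5,1.5,0,0.4,0,0.8],[-2.6,-20,3.5,0,0.53,0,0.8],[-2.7,-22,4.6,0,0.53,0,0.8],[-1.5,-22,6.7,0,0.53,0,0.8],[-0.3,-22,8.7,0,0.53,0,0.8],[0.5,-22,10,0,0.53,0,0.8],[0.9,-22,10.7,0,0.53,0,0.8],[0.9,-22,10.7,0,0.53,0,0.8],[0.9,-22,10.7,0,0.53,0,0.8]]'
python3 - <<'E'
from h import *
L=np.radians(30);T=tool(L,-1); a=-T[:,2]; m=np.array([.5482,.0713,.071])
rows([(m+(.0576+.03)*a,T),(m+.0576*a,T),(m+.0226*a,T)])
c=env.read_camera("top"); np.savez("c_top3.npz",**c)
cv2.imwrite("pics/t3.png",cv2.resize(c["color"][130:260,160:290,::-1],None,fx=4.5,fy=4.5,interpolation=cv2.INTER_CUBIC))
E
```

```text
clock: 12.32
position: [0.5056, 0.0689, 0.1474]
ee_rot: [3.028, -0.002, 0.813]
ft_force: [-0.1, -0.3, -0.9]
width: 0.337
grasp_force: 40.1
[-0.13, -0.24, -0.01, 0.006, -0.001, 0.001]
[-0.13, -0.26, 2.99, 0.006, -0.001, 0.001]
[-0.14, -0.28, 6.49, 0.006, -0.001, 0.001]
```

View pics/t3.png

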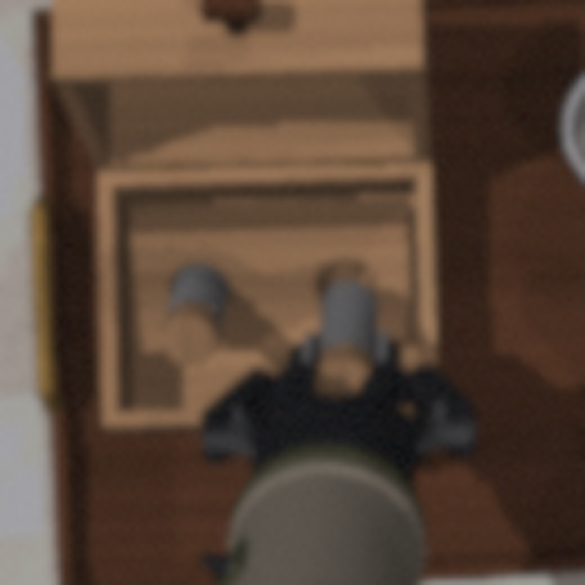

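The gripped tube is tilted at (350,310) in the crop, with its foot just outside the well, whose rim shows near (345,272). I'll shift 2.5 mm to the left, then feel inward.

```bash
python3 -m inch '[[-0.1,-0.24,0,0,0,0,0.8],[-0.1,-0.25,1,0,0,0,0.8],[-0.1,-0.25,2,0,0,0,0.8],[-0.1,-0.25,2.5,0,0,0,0.8],[-0.1,-0.25,3,0,0,0,0.8],[-0.1,-0.25,3.3,0,0,0,0.8],[-0.1,-0.25,3.6,0,0,0,0.8],[-0.1,-0.25,3.6,0,0,0,0.8]]'
python3 - <<'E'
from h import *
L=np.radians(30);T=tool(L,-1); a=-T[:,2]; m=np.array([.5482,.0713,.071])
rows([(m+.0226*a,T)]); s=env.read_state(); print(Rm(s["ee_rot"]).T@s["ft_force"])
E
```

```text
clock: 13.38
position: [0.5224, 0.0714, 0.1147]
ee_rot: [3.029, -0.001, 0.811]
ft_force: [-0.5, 0.1, -2.4]
width: 0.339
grasp_force: 40.2
[0.05, -0.01, 2.82, 0.006, 0.0, 0.001]
[-1.66391674 -0.15425406  1.8599917 ]
```

No resistance 7 mm past the mouth plane, so the foot has found the well. I'll slide it in.

```bash
python3 -m inch '[[0,0,0.5,0,0,0,0.8],[0,0,1,0,0,0,0.8],[0,0,1.5,0,0,0,0.8],[0,0,2,0,0,0,0.8],[0,0,2.4,0,0,0,0.8],[0,0,2.6,0,0,0,0.8],[0,0,2.75,0,0,0,0.8],[0,0,2.75,0,0,0,0.8]]'
python3 - <<'E'
from h import *
L=np.radians(30);T=tool(L,-1); a=-T[:,2]; m=np.array([.5482,.0713,.071])
rows([(m+.0226*a,T)]); s=env.read_state(); print(Rm(s["ee_rot"]).T@s["ft_force"])
E
```

```text
clock: 14.38
position: [0.5363, 0.0714, 0.0915]
ee_rot: [3.029, -0.001, 0.812]
ft_force: [-9.4, 5.0, 4.6]
width: 0.341
grasp_force: 41.1
[0.01, 0.01, 0.11, 0.006, -0.0, 0.001]
[-5.85668367 -4.91318533 -8.72574963]
```

```bash
python3 -m inch '[[-0.05,-0.05,0,0,0,0,0.8],[-0.05,-0.05,0.1,0,0,0,0.8],[-0.05,-0.05,0.2,0,0,0,0.8],[-0.05,-0.05,0.2,0,0,0,0.8]]'
python3 - <<'E'
from h import *
L=np.radians(30);T=tool(L,-1); a=-T[:,2]; m=np.array([.5482,.0713,.071])
rows([(m+.0226*a,T)]); s=env.read_state(); print(Rm(s["ee_rot"]).T@s["ft_force"])
E
```

```text
clock: 14.88
position: [0.5378, 0.0722, 0.0918]
ee_rot: [3.028, -0.001, 0.815]
ft_force: [-27.1, 4.5, 25.7]
width: 0.335
grasp_force: 42.1
[-0.14, 0.09, 0.06, 0.005, -0.002, 0.001]
[-10.49059342  -4.28731516 -35.83210739]
```

```bash
python3 -m inch '[[0.05,0.05,-0.2,0,0,0,0.8],[0.05,0.05,-0.2,0,0,0,0.4],[0.05,0.05,-0.2,0,0,0,0.4],[0.05,0.05,-0.2,0,0,0,0.4],[0.05,0.05,-2,0,0,0,0.4],[0.05,0.05,-5,0,0,0,0.4],[0.05,0.05,-9,0,0,0,0.4],[0.05,0.05,-14,0,0,0,0.4],[-3,10,-16,0,0,0,0.4],[-3,16,-16,0,0,0,0.4],[-3,20,-16,0,0,0,0.4],[-3,20,-16,0,0,0,0.4]]'
python3 - <<'E'
from h import *
c=env.read_camera("top"); W=cloud(c)
cv2.imwrite("pics/t4.png",cv2.resize(c["color"][130:260,160:290,::-1],None,fx=4.5,fy=4.5,interpolation=cv2.INTER_CUBIC))
# cap height: empty-well tube vs its neighbour (both stand 65 mm out when seated)
for n,(u0,u1) in {"left":(190,215),"right":(224,246)}.items():
    w=W[185:212,u0:u1].reshape(-1,3); w=w[np.isfinite(w[:,0])]; w=w[w[:,2]>.11]; print(n,len(w),np.median(w,0),np.percentile(w[:,2],[95,99]),w.min(0))
E
```

```text
clock: 16.38
position: [0.4296, -0.1303, 0.2142]
ee_rot: [3.026, -0.006, 0.813]
ft_force: [-0.2, 0.2, 0.4]
width: 0.599
grasp_force: 0.0
left 167 [0.51977776 0.14988744 0.12682607] [0.13495075 0.13613543] [0.50371532 0.13626378 0.1100847 ]
right 167 [0.51733065 0.07074354 0.12558392] [0.13402709 0.13472481] [0.50128694 0.05650788 0.11003613]
```

View pics/t4.png

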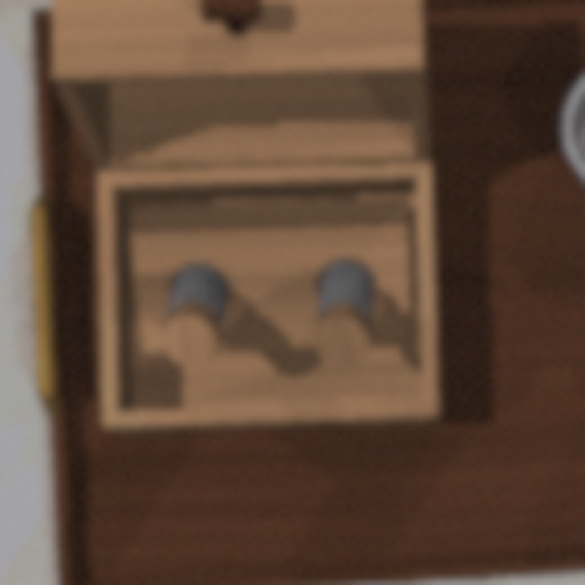

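The tube, at (345,310) in the crop, sits at the same height and lean as its neighbour. The lid is still open and the hand is clear.

```bash
python3 -c "
from rig import env
print(env.finish_job())"
```

```text
the job is handed in; nothing more can be done
None
```

The job is handed in, though no verdict came back: the lid is open on its stop, and the tube is let go in the right-hand well, its cap within about 1 mm of its neighbour's height in the last picture.

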